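# Shim a bare support pad level on the optical table

### The job

The steel base plate on the optical table has two pads: one carries a finished support block, the other is bare. From the three loose black spacer blocks, choose the two that stacked together come level with the top of the finished support, and stack them on the bare pad, flat, centred and square with it, long side along the pad's long side (either one first, set down, not dropped). Leave the third spacer where it lies.

Things in the scene. Friction and masses are not known exactly. Their poses are not given: they have to be found in the camera images.
- bare_pad (a point): centre of the top face of the bare aluminium pad (56 x 76 mm, raised 6 mm) on a fixed steel base plate (100 x 250 mm, 8 mm thick); the pad's top is 14 mm above the table; x runs along the pad's 56 mm side, y along its 76 mm side, z up. On the second, equal pad, 130 mm away along +y, stands the finished support block, 44 x 64 mm in plan like the spacers; its top is 56 mm above the tops of the pads, so the gap to fill on the bare pad is 56 mm
- thin_spacer (a point): thinnest: loose black anodised aluminium spacer block lying flat, 44 x 64 mm in plan and 16 mm thick, with two screw holes showing on top; this point is its centre, 8 mm above its underside; x runs along its 44 mm width, y along its 64 mm length, z up; about 0.12 kg
- middle_spacer (a point): medium: loose black anodised aluminium spacer block lying flat, 44 x 64 mm in plan and 28 mm thick, with two screw holes showing on top; this point is its centre, 14 mm above its underside; x runs along its 44 mm width, y along its 64 mm length, z up; about 0.21 kg
- thick_spacer (a point): thickest: loose black anodised aluminium spacer block lying flat, 44 x 64 mm in plan and 40 mm thick, with two screw holes showing on top; this point is its centre, 20 mm above its underside; x runs along its 44 mm width, y along its 64 mm length, z up; about 0.30 kg
Mind the look-alikes: they are no part of the job. Leave any blue look-alike of the part that bears thick_spacer alone.

How it is judged:
By the outcome, as a careful person would: the job done as asked, in the order asked, and still so for the second after the job is handed in, with the robot touching nothing.
It also fails if it takes over 59 s, if anything falls off the work surface, if the arm or the gripper's body presses on something with over 40 N, if the wrist force passes 120 N, or if a joint passes its speed limit or range.

### The arm

A 6-joint arm with a two-finger parallel gripper is mounted at the origin on the work surface. World frame = base frame: x ahead of the robot, y to its left, z up, the work surface at z = 0. Lengths are in m, angles in rad, forces in N, time in s.
With the tool pointing down it reaches from about 0.25 to 0.8 m from the base axis. Payload 8.5 kg.
Tool frame: the origin (TCP) lies at the very end of the fingers, on their centre line; the grasp point (between the pads) lies 19 mm behind it; z points along the fingers, y is the line along which they close (so a half turn about z gives the same grasp; the last joint's range is limited). The gripper opens to 85 mm and grips with 20 to 120 N. Pads are 22 mm wide; open, the fingers measure 114 mm over their backs; the gripper's body (76 mm by 85 mm) begins 54 mm behind the grasp point. The pads swing forward as they close: fully open they stand 13 mm farther back than shut.
Start: joints at [1.166, 0.238, -0.013, 1.319, 0, 1.571], TCP at [0.207, 0.483, 0.231] pointing down, gripper open.
Joint ranges: [-2.66, 2.66], [-1.03, 1.9], [-1.14, 1.46], [-1.82, 2.27], [-1.45, 1.34], [-3.14, 3.14]. Speed limits (rad/s): [2.22, 2.22, 2.79, 3.14, 3.14, 3.14].

### API

Orientations are given as [roll, pitch, yaw] about the fixed x, y, z axes, in that order (R = Rz(yaw) Ry(pitch) Rx(roll)).
In Python, from plant import state, read_camera, job_done gives the robot as it stands.
- The arm moves only by the tool drive_tool, never from a script. Its argument "commands" is a list of rows, each an object of numbers: "x", "y", "z": the shift along the tool's x, y, z in m; "rx", "ry", "rz": the turn, a rotation vector about the tool's x, y, z in degrees; "gripper": the closure, from 0 (fully open) to 1 (shut). A call has 1 to 5 rows; each row shifts and turns the commanded pose from where the row before left it, along the tool's axes as they then stand; what a row does not reach is not made up. A row lasts 1/10 s, in which the tool goes at most 50 mm and 8.59 degrees, less where a joint would pass 70% of its speed; a pose out of reach is approached as far as the arm can. A call is refused whole if a number of a shift passes 0.05 or a number of a turn 8.59, either way. A call with a gripper value outside its range is refused whole. The fingers move at their own pace and stop on an object; the grip force is fixed at half the most. Time passes only in rows, so rows that do not move let the fingers close. It gives the time, the measured TCP pose, the force, the opening and the grip force at its end, in the units of the state.
- state(): the state, without advancing time (a new reading comes with each control period).
- read_camera(name): name is "scene" or "top" or "wrist"; returns a dict with "image" (420x560x3 uint8, blue, green, red), "depth" (420x560 float32, m along the optical axis (not along the pixel's ray), 0 where there is no reading), "mtx" (3x3 intrinsics, pixels), "distortion" ([k1, k2, p1, p2, k3] as OpenCV has them; the pictures are not rectified), "xyz" and "attitude" of the camera in the world. Camera axes: x right, y down, z forward; pixel columns grow to the right and rows downward; lengths in m; the calibration is good to about 2 mm. A picture is of the moment at which its call begins.
- job_done(): hands the job in; it is judged then, once.
The state is a dict: "time": time; "joint_pos": joint angles; "dq": joint speeds; "joint_torque": joint torques, N m; "ee_pos": TCP position; "ee_rot": TCP orientation; "ft_force": force on the tool from outside, world axes, zero at the start; "ft_torque": the same for the moment, N m; "opening": opening from 0.0 (shut) to 1.0 (fully open); "finger_force": force on a finger pad.
Only numpy, scipy, OpenCV 4.12 (cv2) and the standard library are available. Lean on these libraries where they do the work, as an engineer would, in place of code of your own. Each camera call takes 0.05 s, during which the arm holds its last target. There are 200 camera calls.

## Working session

There is one attempt and no reset: what is moved stays moved. The work goes in short steps, Python scripts to look and compute and a tool call to move; the robot and the scene stay as the last step left them, time stands still between calls to the robot, and variables do not carry over. Pictures are saved under pics/ and viewed, at most 10 in all, crops included, and the job is handed in when it is done.

Besides the shell and the picture viewer there is one more tool, called by a JSON object that holds its "op" and its "data", one argument or row to a line. drive_tool: Moves the arm, as the interface text tells. Its arguments: {"type":"object","properties":{"commands":{"type":"array","items":{"type":"object","properties":{"x":{"type":"number"},"y":{"type":"number"},"z":{"type":"number"},"rx":{"type":"number"},"ry":{"type":"number"},"rz":{"type":"number"},"gripper":{"type":"number"}}}}},"required":["commands"]}

```bash
ls; mkdir -p pics; cat > h.py <<'E'
import numpy as np,cv2
from scipy.spatial.transform import Rotation as R
from plant import state,read_camera,job_done
def cam(n):
    c=read_camera(n); a=np.array(c["attitude"],float)
    c["R"]=a if a.shape==(3,3) else (R.from_euler("xyz",a).as_matrix() if a.size==3 else R.from_quat(a).as_matrix())
    c["K"]=np.array(c["mtx"],float); c["D"]=np.array(c["distortion"],float); c["t"]=np.array(c["xyz"],float); return c
def rays(c,uv):
    n=cv2.undistortPoints(np.array(uv,float).reshape(-1,1,2),c["K"],c["D"]).reshape(-1,2)
    return np.c_[n,np.ones(len(n))]@c["R"].T
def cloud(c):
    h,w=c["depth"].shape; v,u=np.mgrid[:h,:w]
    return c["t"]+(rays(c,np.c_[u.ravel(),v.ravel()])*c["depth"].reshape(-1,1)); 
def onz(c,uv,z):
    r=rays(c,uv); return c["t"]+r*((z-c["t"][2])/r[:,2])[:,None]
E
python3 - <<'E'
from h import *
for n in ("scene","top","wrist"):
    c=cam(n); print(n,c["t"],c["attitude"],c["K"][0,0]); cv2.imwrite(f"pics/{n}0.png",c["image"]); np.savez(f"{n}0.npz",**{k:c[k] for k in ("image","depth","K","D","t","R")})
print(state())
E
```

```text
pics
scene [ 0.86369325 -0.51284052  0.67609075] [-2.42386636  0.01864362  0.484117  ] 388.604061778169
top [ 0.52073349 -0.06017874  0.87164767] [-3.04945126  0.01868453 -1.58613315] 471.6241080616742
wrist [0.14531087 0.50865401 0.37292328] [2.87702896e+00 1.90060344e-03 1.16621438e+00] 290.5801997589444
{'time': 0.15, 'joint_pos': array([ 1.16603632e+00,  2.38659231e-01, -1.40337251e-02,  1.31919507e+00,
        2.80629013e-05,  1.57077229e+00]), 'dq': array([ 2.15819896e-03, -5.91148552e-04,  2.54283900e-03,  1.81629840e-04,
       -5.74938759e-05, -1.27391871e-03]), 'joint_torque': array([-4.42407163e-04, -5.39078844e+01,  3.46598732e+01,  1.44107162e-02,
        8.72995201e-06,  4.10181542e-06]), 'ee_pos': array([0.20661671, 0.48230306, 0.23082724]), 'ee_rot': array([-3.14050096e+00, -2.80891219e-05,  2.73685665e+00]), 'ft_force': array([-0.08095639, -0.12222781, -1.09804092]), 'ft_torque': array([-0.03727641,  0.03609748,  0.0116633 ]), 'finger_force': 0.0, 'opening': 1.0012163247779475}
```

View pics/top0.png

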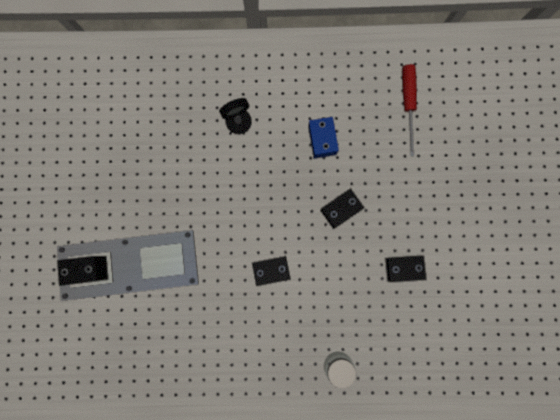

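View pics/scene0.png

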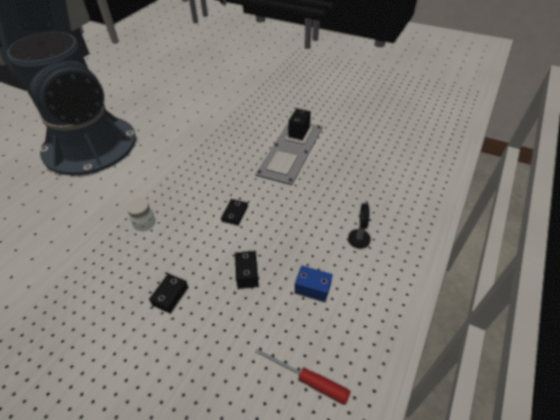

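The top view shows the base plate with the support at (83,270) and the bare pad at (162,261). The black spacers are at (271,271), (342,208) and (406,268), and the blue look-alike is at (324,137). Next I measure their heights and poses.

```bash
cat > m.py <<'E'
from h import *
def load(n): return dict(np.load(n))
c=load("top0.npz"); P=cloud(c).reshape(420,560,3); Z=P[...,2]
g=cv2.cvtColor(c["image"],cv2.COLOR_BGR2GRAY)
print("table z",np.median(Z[330:400,120:250]))
for n,(u,v) in dict(A=(271,271),B=(342,208),C=(406,268),blue=(324,137),sup=(83,270),pad=(162,261)).items():
    z=np.median(Z[v-5:v+6,u-5:u+6]); 
    m=np.zeros(Z.shape,np.uint8); s=34; sl=np.s_[v-s:v+s,u-s:u+s]
    m[sl]=(abs(Z[sl]-z)<.004)&((g[sl]>170) if n=="pad" else True)
    k,l,st,ce=cv2.connectedComponentsWithStats(m); i=l[v,u] or np.argmax(st[1:,4])+1
    uv=np.argwhere(l==i)[:,::-1]; w=onz(c,uv,z)[:,:2]
    (x,y),(a,b),t=cv2.minAreaRect((w*1000).astype(np.float32))
    if a>b: t-=90   # t: angle of the short side
    print(n,"z %.4f"%z,"n",len(uv),"c",np.round([x,y],1),"mean",np.round(w.mean(0)*1000,1),"size",np.round(sorted((a,b)),1),"short-axis deg %.1f"%((t+90)%180-90), "grey",g[v,u])
E
python3 m.py; python3 - <<'E'
from h import *
c=dict(np.load("scene0.npz"));P=cloud(c).reshape(420,560,3)
for n,(u,v) in dict(A=(235,210),B=(246,265),C=(171,290),blue=(313,280),sup=(300,118),pad=(283,163),tab=(205,270)).items(): print(n,np.round(np.median(P[v-2:v+3,u-2:u+3].reshape(-1,3),0),4))
E
```

```text
table z -0.0007883651705358208
A z 0.0153 n 856 c [494.5 -36.8] mean [494.4 -36.9] size [43.5 63.6] short-axis deg 10.4 grey 25
B z 0.0393 n 885 c [ 603.8 -166. ] mean [ 603.8 -166. ] size [43.8 63.9] short-axis deg 33.7 grey 24
C z 0.0273 n 952 c [ 495.  -276.1] mean [ 494.6 -276.2] size [45.5 65.9] short-axis deg 3.0 grey 27
blue z 0.0397 n 860 c [ 734.4 -135.4] mean [ 734.4 -135.5] size [44.1 64.3] short-axis deg -81.9 grey 47
sup z 0.0694 n 998 c [501.8 288.3] mean [501.7 288.6] size [43.4 65.6] short-axis deg 5.6 grey 19
A [ 0.4943 -0.0368  0.0162]
B [ 0.6042 -0.1681  0.0408]
C [ 0.5002 -0.2748  0.0285]
blue [ 0.7336 -0.1391  0.0406]
sup [0.5061 0.2818 0.0695]
pad [0.5183 0.1591 0.0143]
tab [ 5.177e-01 -1.951e-01  2.000e-04]Traceback (most recent call last):
  File "m.py", line 10, in <module>
    k,l,st,ce=cv2.connectedComponentsWithStats(m); i=l[v,u] or np.argmax(st[1:,4])+1
                                                               ~~~~~~~~~^^^^^^^^^^
    return _wrapfunc(a, 'argmax', axis=axis, out=out, **kwds)
    return bound(*args, **kwds)
ValueError: attempt to get argmax of an empty sequence
```

A is 16 mm (thin), B is 40 mm (thick), C is 28 mm (middle) and the blue block at (324,137) is also 40 mm. The gap is 70−14 = 56 mm, which is 16+40, so I need A and B (the black one). I'll confirm with one crop and measure the pad.

```bash
sed -i 's/g\[sl\]>170/g[sl]>GT/; s/^g=.*/&\nGT=(int(g[255:267,155:170].mean())+int(g[261,205-60+60-14]))\/\/2; print("pad grey",g[250:272:5,125:200:5])/' m.py; python3 m.py | grep -A8 pad; python3 -c "
import cv2;i=cv2.imread('pics/top0.png');cv2.imwrite('pics/crop.png',cv2.resize(i[110:290,250:430],None,fx=3.3,fy=3.3))"
```

```text
pad grey [[107 104 104 126 147 147 146 152 146 147 150 153 107 106 104]
 [104 106 107 129 143 146 146 146 146 146 143 149 107 105  83]
 [103 106 101 105 146 151 146 150 154 152 151 154 104 106  98]
 [106 107 104 115 147 147 144 149 149 147 148 153 105 109  98]
 [103 106 102 105 148 144 145 143 147 147 148 149 102 110 100]]
table z -0.0007883651705358208
A z 0.0153 n 856 c [494.5 -36.8] mean [494.4 -36.9] size [43.5 63.6] short-axis deg 10.4 grey 25
B z 0.0393 n 885 c [ 603.8 -166. ] mean [ 603.8 -166. ] size [43.8 63.9] short-axis deg 33.7 grey 24
C z 0.0273 n 952 c [ 495.  -276.1] mean [ 494.6 -276.2] size [45.5 65.9] short-axis deg 3.0 grey 27
--
pad z 0.0135 n 1279 c [515.  160.9] mean [515.1 161. ] size [56.4 75.6] short-axis deg 5.7 grey 154
```

View pics/crop.png

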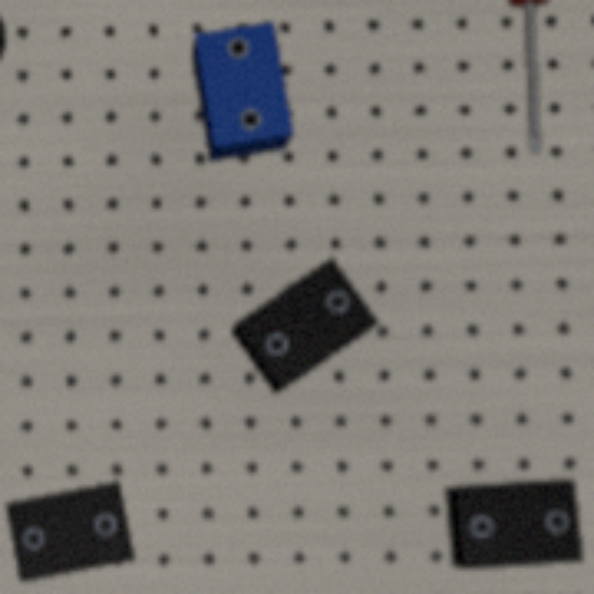

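The crop shows the black thick spacer B in the middle (305,325), the blue look-alike above it (243,90), thin A at lower left and middle C at lower right. B fits "black, thickest" and A fits thinnest. I'll go to B first, turning the tool 33.1° about its z.

{"op": "drive_tool", "data": {
  "commands": [
    {"rz": 8.3,"gripper": 0},
    {"rz": 8.3},
    {"rz": 8.3},
    {"rz": 8.2},
    {"x": -0.04}
  ]
}}

```text
validation failed for argument at $.co...
```

{"op": "drive_tool", "data": {
  "commands": [
    {"x": -0.045},
    {"x": -0.045},
    {"x": -0.045},
    {"x": -0.045},
    {"x": -0.045}
  ]
}}

```text
validation failed for argument at $.co...
```

{"op": "drive_tool", "data": {
  "commands": [
    {"x": -0.045,"y": -0.003},
    {"x": -0.045,"y": -0.003},
    {"x": -0.045,"y": -0.003},
    {"x": -0.045,"y": -0.003},
    {"x": -0.045,"y": -0.003}
  ]
}}

```text
validation failed for argument at $.co...
```

{"op": "drive_tool", "data": {
  "commands": [
    {"x": -0.045,"z": 0.015},
    {"x": -0.045,"z": 0.015},
    {"x": -0.045,"z": 0.015},
    {"x": -0.045,"z": 0.015},
    {"x": -0.045,"z": 0.015}
  ]
}}

```text
validation failed for argument at $.co...
```

Every field seems to be required in each row.

{"op": "drive_tool", "data": {
  "commands": [
    {"x": 0,"y": 0,"z": 0,"rx": 0,"ry": 0,"rz": 8.3,"gripper": 0},
    {"x": 0,"y": 0,"z": 0,"rx": 0,"ry": 0,"rz": 8.3,"gripper": 0},
    {"x": 0,"y": 0,"z": 0,"rx": 0,"ry": 0,"rz": 8.3,"gripper": 0},
    {"x": 0,"y": 0,"z": 0,"rx": 0,"ry": 0,"rz": 8.2,"gripper": 0},
    {"x": -0.04,"y": 0,"z": 0,"rx": 0,"ry": 0,"rz": 0,"gripper": 0}
  ]
}}

```text
time: 0.65
ee_pos: [0.228, 0.4514, 0.2306]
ee_rot: [-3.141, -0.001, 2.156]
ft_force: [0.6, 0.1, -0.1]
opening: 0.999
finger_force: 0.0
```

{"op": "drive_tool", "data": {
  "commands": [
    {"x": -0.045,"y": 0,"z": 0,"rx": 0,"ry": 0,"rz": 0,"gripper": 0},
    {"x": -0.045,"y": 0,"z": 0,"rx": 0,"ry": 0,"rz": 0,"gripper": 0},
    {"x": -0.045,"y": 0,"z": 0,"rx": 0,"ry": 0,"rz": 0,"gripper": 0},
    {"x": -0.045,"y": 0,"z": 0,"rx": 0,"ry": 0,"rz": 0,"gripper": 0},
    {"x": -0.045,"y": 0,"z": 0,"rx": 0,"ry": 0,"rz": 0,"gripper": 0}
  ]
}}

```text
time: 1.15
ee_pos: [0.3543, 0.2604, 0.2312]
ee_rot: [-3.142, 0.0, 2.159]
ft_force: [0.6, 1.6, 0.3]
opening: 0.999
finger_force: 0.0
```

{"op": "drive_tool", "data": {
  "commands": [
    {"x": -0.045,"y": -0.003,"z": 0,"rx": 0,"ry": 0,"rz": 0,"gripper": 0},
    {"x": -0.045,"y": -0.003,"z": 0,"rx": 0,"ry": 0,"rz": 0,"gripper": 0},
    {"x": -0.045,"y": -0.003,"z": 0,"rx": 0,"ry": 0,"rz": 0,"gripper": 0},
    {"x": -0.045,"y": -0.003,"z": 0,"rx": 0,"ry": 0,"rz": 0,"gripper": 0},
    {"x": -0.045,"y": -0.003,"z": 0,"rx": 0,"ry": 0,"rz": 0,"gripper": 0}
  ]
}}

```text
time: 1.65
ee_pos: [0.4667, 0.0647, 0.2313]
ee_rot: [-3.142, -0.0, 2.159]
ft_force: [0.8, 0.6, -0.2]
opening: 1.0
finger_force: 0.0
```

{"op": "drive_tool", "data": {
  "commands": [
    {"x": -0.045,"y": -0.003,"z": 0.015,"rx": 0,"ry": 0,"rz": 0,"gripper": 0},
    {"x": -0.045,"y": -0.003,"z": 0.015,"rx": 0,"ry": 0,"rz": 0,"gripper": 0},
    {"x": -0.045,"y": -0.003,"z": 0.015,"rx": 0,"ry": 0,"rz": 0,"gripper": 0},
    {"x": -0.045,"y": -0.003,"z": 0.015,"rx": 0,"ry": 0,"rz": 0,"gripper": 0},
    {"x": -0.045,"y": -0.003,"z": 0.015,"rx": 0,"ry": 0,"rz": 0,"gripper": 0}
  ]
}}

```text
time: 2.15
ee_pos: [0.5791, -0.1308, 0.1555]
ee_rot: [-3.141, -0.0, 2.159]
ft_force: [0.8, 1.2, 0.3]
opening: 1.001
finger_force: 0.0
```

{"op": "drive_tool", "data": {
  "commands": [
    {"x": -0.022,"y": 0.001,"z": 0,"rx": 0,"ry": 0,"rz": 0,"gripper": 0},
    {"x": -0.021,"y": 0,"z": 0,"rx": 0,"ry": 0,"rz": 0,"gripper": 0},
    {"x": 0,"y": 0,"z": 0,"rx": 0,"ry": 0,"rz": 0,"gripper": 0}
  ]
}}

```text
time: 2.45
ee_pos: [0.6041, -0.1663, 0.1552]
ee_rot: [-3.141, -0.0, 2.157]
ft_force: [-0.1, -0.3, 0.3]
opening: 1.001
finger_force: 0.0
```

```bash
cat > w.py <<'E'
from h import *
import sys
# wrist look: block nearest guess (x,y), height z, optional picture name; dark or bright
def look(gx,gy,gz,name=None,bright=False,r=.055,tol=.004,n="wrist"):
    c=cam(n); s=state(); P=cloud(c).reshape(420,560,3); g=cv2.cvtColor(c["image"],cv2.COLOR_BGR2GRAY)
    if name: cv2.imwrite(f"pics/{name}.png",c["image"])
    near=(np.hypot(P[...,0]-gx,P[...,1]-gy)<r)&(c["depth"]>0)
    cen=near&(np.hypot(P[...,0]-gx,P[...,1]-gy)<.012)&(abs(P[...,2]-gz)<.008)
    z=np.median(P[cen][:,2]); m=near&(abs(P[...,2]-z)<tol)
    if bright:
        t,_=cv2.threshold(g[m].reshape(-1,1),0,255,cv2.THRESH_OTSU); m&=g>t
    m=cv2.morphologyEx(m.astype(np.uint8),cv2.MORPH_OPEN,np.ones((3,3)))
    k,l,st,_=cv2.connectedComponentsWithStats(m); i=np.argmax(st[1:,4])+1
    uv=np.argwhere(l==i)[:,::-1]; w=onz(c,uv,z)[:,:2]
    (x,y),(a,b),t=cv2.minAreaRect((w*1000).astype(np.float32))
    if a>b:t-=90
    t=(t+90)%180-90
    print("z %.4f"%z,"c",np.round([x,y],1),"size",np.round(sorted((a,b)),1),"short %.1f"%t,"px",uv.mean(0).round(),uv.min(0),uv.max(0))
    return x/1000,y/1000,t
def go(x,y,yaw,z):
    s=state(); p=np.array(s["ee_pos"]); Rm=R.from_euler("xyz",s["ee_rot"]).as_matrix(); y0=np.degrees(s["ee_rot"][2])
    d=np.array([x,y,z])-p; dy=(yaw-y0+180)%360-180
    T=R.from_euler("z",yaw,degrees=True).as_matrix()@np.diag([1,-1,-1.])
    print("t",s["time"],"tcp",p.round(4),"yaw %.1f"%y0,"turn rz %.1f"%-dy,"then tool shift mm",(T.T@d*1000).round(1))
E
python3 - <<'E'
from w import *
x,y,t=look(.604,-.166,.040,"w1"); go(x,y,t+90,.015)
E
```

```text
z 0.0395 c [ 600.4 -164.4] size [43.7 63. ] short 33.6 px [284. 202.] [259 169] [308 236]
t 2.5 tcp [ 0.6033 -0.165   0.1554] yaw 123.6 turn rz -0.0 then tool shift mm [  2.1  -2.1 140.4]
```

View pics/w1.png

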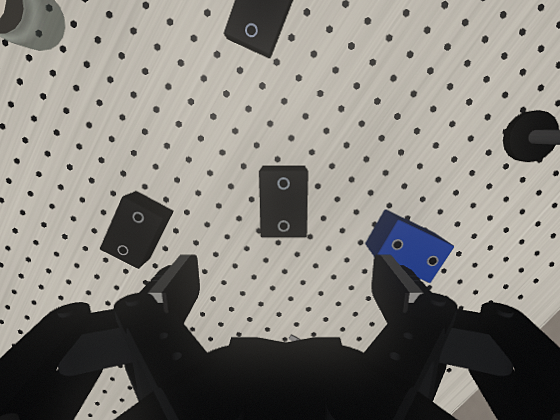

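The wrist view has B centred between the fingers at (284,202), square with the tool; C is at (137,228), blue at (410,245), and A at the top (258,25). Going down.

{"op": "drive_tool", "data": {
  "commands": [
    {"x": 0.001,"y": -0.001,"z": 0.04,"rx": 0,"ry": 0,"rz": 0,"gripper": 0},
    {"x": 0,"y": 0,"z": 0.04,"rx": 0,"ry": 0,"rz": 0,"gripper": 0},
    {"x": 0,"y": 0,"z": 0.03,"rx": 0,"ry": 0,"rz": 0,"gripper": 0},
    {"x": 0,"y": 0,"z": 0.02,"rx": 0,"ry": 0,"rz": 0,"gripper": 0},
    {"x": 0,"y": 0,"z": 0.013,"rx": 0,"ry": 0,"rz": 0,"gripper": 0}
  ]
}}

```text
time: 3.0
ee_pos: [0.6004, -0.1627, 0.0117]
ee_rot: [-3.14, -0.002, 2.16]
ft_force: [-0.1, 0.3, 0.7]
opening: 1.0
finger_force: 0.0
```

{"op": "drive_tool", "data": {
  "commands": [
    {"x": 0,"y": 0,"z": 0,"rx": 0,"ry": 0,"rz": 0,"gripper": 1},
    {"x": 0,"y": 0,"z": 0,"rx": 0,"ry": 0,"rz": 0,"gripper": 1},
    {"x": 0,"y": 0,"z": 0,"rx": 0,"ry": 0,"rz": 0,"gripper": 1},
    {"x": 0,"y": 0,"z": 0,"rx": 0,"ry": 0,"rz": 0,"gripper": 1},
    {"x": 0,"y": 0,"z": 0,"rx": 0,"ry": 0,"rz": 0,"gripper": 1}
  ]
}}

```text
time: 3.5
ee_pos: [0.6029, -0.1641, 0.015]
ee_rot: [3.14, 0.002, 2.159]
ft_force: [-0.7, 0.3, 6.0]
opening: 0.505
finger_force: 62.8
```

{"op": "drive_tool", "data": {
  "commands": [
    {"x": 0,"y": 0,"z": -0.03,"rx": 0,"ry": 0,"rz": 0,"gripper": 1},
    {"x": 0,"y": 0,"z": -0.04,"rx": 0,"ry": 0,"rz": 7,"gripper": 1},
    {"x": 0,"y": 0,"z": -0.04,"rx": 0,"ry": 0,"rz": 7,"gripper": 1},
    {"x": 0,"y": 0,"z": -0.03,"rx": 0,"ry": 0,"rz": 7,"gripper": 1},
    {"x": 0,"y": 0,"z": 0,"rx": 0,"ry": 0,"rz": 6.9,"gripper": 1}
  ]
}}

```text
time: 4.0
ee_pos: [0.6042, -0.1645, 0.1588]
ee_rot: [3.134, 0.003, 1.667]
ft_force: [-0.1, -0.1, -3.0]
opening: 0.5
finger_force: 62.5
```

{"op": "drive_tool", "data": {
  "commands": [
    {"x": 0.035,"y": -0.006,"z": 0,"rx": 0,"ry": 0,"rz": 0,"gripper": 1},
    {"x": 0.035,"y": -0.006,"z": 0,"rx": 0,"ry": 0,"rz": 0,"gripper": 1},
    {"x": 0.035,"y": -0.006,"z": 0,"rx": 0,"ry": 0,"rz": 0,"gripper": 1},
    {"x": 0.035,"y": -0.006,"z": 0,"rx": 0,"ry": 0,"rz": 0,"gripper": 1},
    {"x": 0.035,"y": -0.006,"z": 0,"rx": 0,"ry": 0,"rz": 0,"gripper": 1}
  ]
}}

```text
time: 4.5
ee_pos: [0.5537, 0.0084, 0.1537]
ee_rot: [3.141, 0.0, 1.672]
ft_force: [0.8, 0.8, -3.2]
opening: 0.505
finger_force: 62.3
```

{"op": "drive_tool", "data": {
  "commands": [
    {"x": 0.035,"y": -0.006,"z": 0,"rx": 0,"ry": 0,"rz": 0,"gripper": 1},
    {"x": 0.035,"y": -0.006,"z": 0,"rx": 0,"ry": 0,"rz": 0,"gripper": 1},
    {"x": 0.035,"y": -0.006,"z": 0,"rx": 0,"ry": 0,"rz": 0,"gripper": 1},
    {"x": 0,"y": 0,"z": 0,"rx": 0,"ry": 0,"rz": 0,"gripper": 1},
    {"x": 0,"y": 0,"z": 0,"rx": 0,"ry": 0,"rz": 0,"gripper": 1}
  ]
}}

```text
time: 5.0
ee_pos: [0.5255, 0.1105, 0.1536]
ee_rot: [3.141, 0.0, 1.674]
ft_force: [0.2, 0.8, -2.6]
opening: 0.501
finger_force: 62.3
```

```bash
python3 - <<'E'
from w import *
s=state();p=s["ee_pos"]; print(p,np.degrees(s["ee_rot"]),s["opening"],s["finger_force"])
c=cam("wrist"); np.savez("w2.npz",**{k:c[k] for k in ("image","depth","K","D","t","R")}); cv2.imwrite("pics/w2.png",c["image"])
go(.515,.161,95.8,.15)
E
```

```text
[0.52554477 0.11052051 0.15364614] [1.79978680e+02 1.76212510e-02 9.59148276e+01] 0.5006662410006529 62.32598304748535
t 5.05 tcp [0.5258 0.1098 0.1536] yaw 95.8 turn rz 0.0 then tool shift mm [52.  -5.6  3.6]
```

View pics/w2.png

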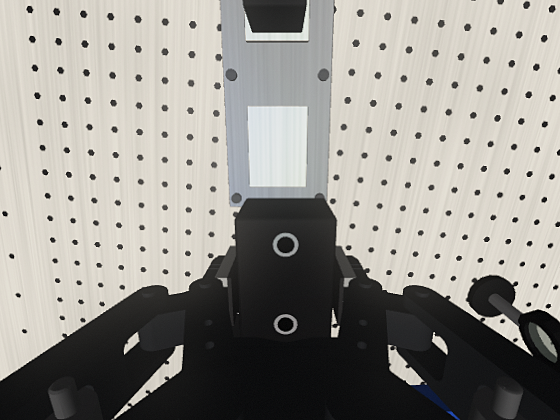

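The wrist view shows the bare pad in full (247–308 × 106–187) and the held block with its screw holes at (286,244) and (285,324), square with the pad. I'll measure both in this one view.

```bash
python3 - <<'E'
from h import *
c=dict(np.load("w2.npz"));P=cloud(c).reshape(420,560,3);g=cv2.cvtColor(c["image"],cv2.COLOR_BGR2GRAY)
m=(g>170); m[:, :235]=0; m[:,325:]=0; m[:90]=0; m[200:]=0
z=np.median(P[120:170,260:300,2]);uv=np.argwhere(m)[:,::-1];w=onz(c,uv,z)[:,:2]*1000
print("pad z",z,uv.min(0),uv.max(0),cv2.minAreaRect(w.astype(np.float32)),w.mean(0))
zt=np.median(P[260:305,250:320,2]);print("top z",zt)
h=[]
for u,v in((286,244),(285,324)):
    s=g[v-16:v+17,u-16:u+17]; q=np.argwhere(s>90)[:,::-1]+[u-16,v-16]
    (cx,cy),_,_=cv2.minAreaRect(q.astype(np.float32)); h.append((cx,cy));print(len(q),cx,cy)
H=onz(c,h,zt)[:,:2]*1000;d=H[0]-H[1];print(H,"mid",H.mean(0),"dist",np.hypot(*d),"ang",np.degrees(np.arctan2(d[1],d[0])))
m=(abs(P[...,2]-zt)<.004); uv=np.argwhere(m)[:,::-1]; uv=uv[(uv[:,1]<340)&(uv[:,0]>225)&(uv[:,0]<345)];w=onz(c,uv,zt)[:,:2]*1000
print("top",uv.min(0),uv.max(0),cv2.minAreaRect(w.astype(np.float32)))
E
```

```text
pad z 0.013545190966321397 [235  90] [324 199] ((512.354248046875, 163.37420654296875), (87.97186279296875, 101.57878875732422), 7.855140209197998) [510.27396192 163.00807656]
top z 0.17826466852710915
263 285.5 244.5
187 285.0 323.5
[[523.05216703 129.7385313 ]
 [526.94567729  90.0963312 ]] mid [524.99892216 109.91743125] dist 39.83294429576489 ang 95.609388805559
top [226 214] [344 339] ((524.606201171875, 112.41230010986328), (52.211517333984375, 62.23827362060547), 5.923069000244141)
```

```bash
python3 - <<'E'
from h import *
c=dict(np.load("w2.npz"));g=cv2.cvtColor(c["image"],cv2.COLOR_BGR2GRAY)
m=np.zeros_like(g); m[95:196,236:320]=g[95:196,236:320]>205
print(g[150,230:325:6])
k,l,st,_=cv2.connectedComponentsWithStats(m);i=l[150,278];print(st[i])
uv=np.argwhere(l==i)[:,::-1];w=onz(c,uv,.014)[:,:2]*1000
print(cv2.minAreaRect(w.astype(np.float32)),w.mean(0))
E
```

```text
[173 172 171 160 226 223 226 228 232 226 226 230 230 172 168 166]
[ 248  106   59   81 4600]
((512.2078857421875, 161.8095703125), (54.97761154174805, 74.47238159179688), 5.899789810180664) [511.96309643 163.15950617]
```

{"op": "drive_tool", "data": {
  "commands": [
    {"x": 0.026,"y": -0.003,"z": 0,"rx": 0,"ry": 0,"rz": 0,"gripper": 1},
    {"x": 0.026,"y": -0.003,"z": 0,"rx": 0,"ry": 0,"rz": 0,"gripper": 1},
    {"x": 0,"y": 0,"z": 0.04,"rx": 0,"ry": 0,"rz": 0,"gripper": 1},
    {"x": 0,"y": 0,"z": 0.04,"rx": 0,"ry": 0,"rz": 0,"gripper": 1},
    {"x": 0,"y": 0,"z": 0.03,"rx": 0,"ry": 0,"rz": 0,"gripper": 1}
  ]
}}

```text
time: 5.55
ee_pos: [0.5143, 0.1598, 0.0415]
ee_rot: [-3.141, 0.001, 1.671]
ft_force: [-0.2, -0.8, -2.7]
opening: 0.501
finger_force: 62.3
```

{"op": "drive_tool", "data": {
  "commands": [
    {"x": 0,"y": 0,"z": 0.007,"rx": 0,"ry": 0,"rz": 0,"gripper": 1},
    {"x": 0,"y": 0,"z": 0,"rx": 0,"ry": 0,"rz": 0,"gripper": 1},
    {"x": 0,"y": 0,"z": 0,"rx": 0,"ry": 0,"rz": 0,"gripper": 1}
  ]
}}

```text
time: 5.85
ee_pos: [0.5158, 0.1607, 0.0377]
ee_rot: [3.14, -0.0, 1.671]
ft_force: [0.6, -0.2, -2.8]
opening: 0.505
finger_force: 62.2
```

```bash
python3 - <<'E'
from w import *
s=state();print(s["ee_pos"],np.degrees(s["ee_rot"]),s["ft_force"])
L=[]
for n,(u0,u1,v0,v1) in dict(wrist=(180,400,60,340),top=(100,230,210,310),scene=(240,340,90,200)).items():
    c=cam(n);np.savez(f"{n}3.npz",**{k:c[k] for k in ("image","depth","K","D","t","R")}); L.append(cv2.resize(c["image"][v0:v1,u0:u1],(260*1,int(260*(v1-v0)/(u1-u0))),interpolation=cv2.INTER_CUBIC))
h=max(i.shape[0] for i in L);cv2.imwrite("pics/m3.png",np.hstack([cv2.copyMakeBorder(i,0,h-i.shape[0],0,4,0) for i in L]))
E
```

```text
[0.51579677 0.16074449 0.03767331] [ 1.79895791e+02 -1.45794695e-02  9.57560736e+01] [ 0.57863181 -0.19052152 -2.77981022]
```

View pics/m3.png

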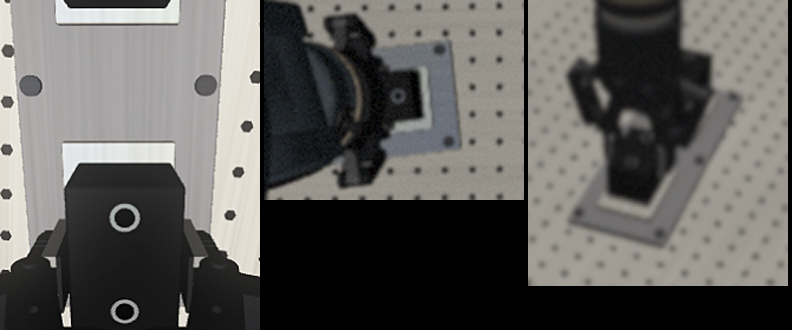

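The left tile (wrist) shows the block's lower front edge to the right of the pad's middle (about 125 against 118 in the crop). Measuring with the edges.

```bash
python3 - <<'E'
from h import *
c=dict(np.load("wrist3.npz"));g=cv2.cvtColor(c["image"],cv2.COLOR_BGR2GRAY);P=cloud(c).reshape(420,560,3)
m=np.zeros_like(g);m[170:320,220:345]=g[170:320,220:345]>205
uv=np.argwhere(m[:202])[:,::-1]
for v in(184,188,192,196):
    r=np.where(m[v])[0];w=onz(c,[(r[0],v),(r[-1],v)],.014)*1000;print(v,r[0],r[-1],"mid",w.mean(0)[:2].round(1),"len",np.hypot(*(w[1]-w[0])[:2]).round(1))
col=m[:,275:285];e=np.where(col.mean(1)>.5)[0];print("pad far row",e[0],"pad/block row",e[-1])
print("far edge",onz(c,[(280,e[0])],.014)*1000,"block low front",onz(c,[(286,e[-1]+1)],.022)*1000)
v=e[-1]-3;print("profile block rows",[(v,g[v,240:340:4]) for v in (e[-1]+4,e[-1]+12)])
print("block face depth z",[P[v,285].round(4) for v in range(e[-1]-2,e[-1]+40,4)])
h=[]
for u,v in((286,244),(285,324)):
    s=g[v-18:v+19,u-18:u+19]; q=np.argwhere(s>100)[:,::-1]+[u-18,v-18]
    (cx,cy),_,_=cv2.minAreaRect(q.astype(np.float32)); h.append((cx,cy))
print(h,onz(c,h,.0624)*1000, (onz(c,h,.0624)*1000).mean(0))
E
```

```text
184 233 327 mid [508.5 197.6] len 54.3
188 233 326 mid [508.4 195.2] len 53.9
192 233 326 mid [508.7 192.9] len 54.1
196 233 326 mid [508.9 190.5] len 54.3
pad far row 182 pad/block row 197
far edge [[508.38277107 198.75162426  14.        ]] block low front [[512.55969591 191.48695662  22.        ]]
profile block rows [(np.int64(201), array([227, 186,  46,  47,  46,  46,  44,  44,  44,  44,  44,  45,  42,
        44,  43,  43,  42,  43,  45,  43,  45,  35, 139, 165, 165],
      dtype=uint8)), (np.int64(209), array([ 98,  46,  45,  45,  45,  44,  42,  43,  40,  40,  40,  41,  40,
        40,  41,  38,  38,  40,  40,  41,  42,  43,  43, 174, 166],
      dtype=uint8))]
block face depth z [array([0.512 , 0.1915, 0.0142]), array([0.5119, 0.1922, 0.0279]), array([0.5119, 0.1922, 0.0371]), array([0.5119, 0.1923, 0.0455]), array([0.5119, 0.1924, 0.0532]), array([0.5119, 0.1923, 0.0596]), array([0.512 , 0.1914, 0.0623]), array([0.5121, 0.1899, 0.0633]), array([0.5123, 0.1877, 0.0618]), array([0.5125, 0.1861, 0.0625]), array([0.5127, 0.1841, 0.062 ])]
[(285.5, 244.5), (285.0, 323.5)] [[513.32875541 179.96299394  62.4       ]
 [517.10585111 140.3554552   62.4       ]] [515.21730326 160.15922457  62.4       ]
```

```bash
python3 - <<'E'
from h import *
c=dict(np.load("top3.npz"));g=cv2.cvtColor(c["image"],cv2.COLOR_BGR2GRAY)
i=c["image"][235:290,160:205]; cv2.imwrite("pics/t3.png",cv2.resize(i,None,fx=10,fy=10,interpolation=cv2.INTER_CUBIC))
for u in range(172,188,2): print(u,g[238:284:1,u])
E
```

```text
172 [114 110 112 116 110 105  80  47  29  19  10  21  21  23  25  12  25  23
  22  20  24  22  26  23  14  26  18  17  20  24  26  57 118 148 153 157
 156 138 119 110 111 110 110 116 114 114]
174 [112 114 115 115 112  97  81  46  11   1   0  10   5   0   0   7   2   4
   0  14   7  12  14  22  10   8  22  11  19  18  33  66 118 153 157 152
 144 126 114 113 111 112 116 115 112 115]
176 [114 115 115 111 111 108  99  69  35  24  15  16  15   2  10  12   0   6
   4   3   5   5  10   2   3   0   2   2   4   6  25  76 127 156 159 153
 138 116 111 111 111 114 110 115 115 114]
178 [109 112 115 115 115 130 146 140 129 115 111 109 106 102  98  97  93  84
  77  70  59  57  48  39  39  39  36  32  24  17  51 103 139 153 159 154
 132 109 106 112 113 109 114 116 114 113]
180 [112 118 114 109 117 132 149 158 156 159 161 161 158 160 159 157 158 153
 153 156 157 159 154 147 150 150 149 141 133 121 125 141 154 157 157 153
 134 115 112 113 111 112 113 119 112 112]
182 [113 113 110 112 112 109 109 114 111 107 109  99 100 103 111 109 121 129
 143 146 143 146 142 140 138 146 149 151 157 156 159 156 160 155 155 148
 128 114 113 112 112 112 114 112 112 114]
184 [111 114 114 111 119 110 115 115 116 112 112 111 116 115 110 109 105 105
 110 108 107 105 104 105 107 103 106 105 103 106 102 100 104 102 110 110
 112 113 112 113 110 113 112 116 112 110]
186 [109 116 111 114 111 110 116 116 118 114 114 109 112 114 115 110 110 112
 113 115 114 114 111 106 109 109 111 113 112 116 109 109 109 113 116 112
 114 114 112 112 111 114 113 113 113 113]
```

View pics/t3.png

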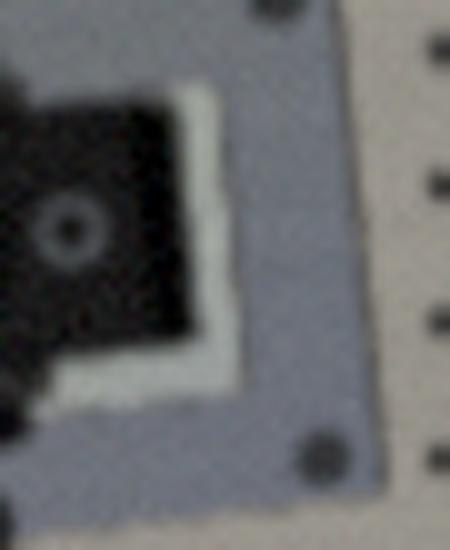

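```bash
python3 - <<'E'
from h import *
c=dict(np.load("top3.npz"))
d=np.array([-.101,.995]);n=np.array([.995,.101])
for u,a,b,p in((172,244.8,269.2,275.8),(174,244.9,269.2,275.2),(176,245.6,269.2,275)):
    A=onz(c,[(u,a),(u,b)],.0624)[:,:2]*1000;Q=onz(c,[(u,p)],.014)[:,:2]*1000
    print("n-coords: block edges",A@n,"mid",(A@n).mean(),"pad low edge",Q@n,"-> pad mid",Q@n+28)
print("pad0",np.array([515,161])@n,"wrist pad",np.array([512.1,161])@n,"tcp",np.array([515.8,160.7])@n)
E
```

```text
n-coords: block edges [552.41762763 511.0712777 ] mid 531.7444526635271 pad low edge [499.241957] -> pad mid [527.241957]
n-coords: block edges [551.84233785 510.66819468] mid 531.2552662620694 pad low edge [499.88385521] -> pad mid [527.88385521]
n-coords: block edges [550.24530458 510.26523463] mid 530.2552696044802 pad low edge [499.81354134] -> pad mid [527.81354134]
pad0 528.6859999999999 wrist pad 525.8005 tcp 529.4517
```

Both cameras agree: the block is about 3.2 mm off along tool +y and about 0.7 mm short along x. I'll correct that and lower.

{"op": "drive_tool", "data": {
  "commands": [
    {"x": 0.0008,"y": -0.0032,"z": 0,"rx": 0,"ry": 0,"rz": 0,"gripper": 1},
    {"x": 0,"y": 0,"z": 0.005,"rx": 0,"ry": 0,"rz": 0,"gripper": 1},
    {"x": 0,"y": 0,"z": 0,"rx": 0,"ry": 0,"rz": 0,"gripper": 1},
    {"x": 0,"y": 0,"z": 0.001,"rx": 0,"ry": 0,"rz": 0,"gripper": 1},
    {"x": 0,"y": 0,"z": 0,"rx": 0,"ry": 0,"rz": 0,"gripper": 1}
  ]
}}

```text
time: 6.5
ee_pos: [0.5112, 0.1614, 0.0301]
ee_rot: [-3.141, 0.0, 1.672]
ft_force: [1.0, -0.5, -2.4]
opening: 0.501
finger_force: 62.3
```

{"op": "drive_tool", "data": {
  "commands": [
    {"x": 0,"y": 0,"z": 0.001,"rx": 0,"ry": 0,"rz": 0,"gripper": 1},
    {"x": 0,"y": 0,"z": 0,"rx": 0,"ry": 0,"rz": 0,"gripper": 1}
  ]
}}

```text
time: 6.7
ee_pos: [0.5113, 0.1614, 0.0292]
ee_rot: [-3.141, 0.0, 1.672]
ft_force: [-0.1, -0.8, -2.9]
opening: 0.501
finger_force: 62.3
```

{"op": "drive_tool", "data": {
  "commands": [
    {"x": 0,"y": 0,"z": 0.0005,"rx": 0,"ry": 0,"rz": 0,"gripper": 1},
    {"x": 0,"y": 0,"z": 0,"rx": 0,"ry": 0,"rz": 0,"gripper": 1}
  ]
}}

```text
time: 6.9
ee_pos: [0.5113, 0.1615, 0.029]
ee_rot: [3.142, 0.0, 1.672]
ft_force: [-0.9, 0.6, 1.3]
opening: 0.505
finger_force: 62.8
```

```bash
cat > chk.py <<'E'
from h import *
s=state();print(s["ee_pos"],s["ft_force"])
c=cam("wrist");g=cv2.cvtColor(c["image"],cv2.COLOR_BGR2GRAY);P=cloud(c).reshape(420,560,3)
m=np.zeros_like(g);m[160:320,215:345]=g[160:320,215:345]>205
e=np.where(m[:,275:285].mean(1)>.5)[0];print("pad rows",e[0],e[-1])
far=onz(c,[(280,e[0]-.5)],.014)[0]*1000
d=np.array([-.102,.995]);n=np.array([.995,.102])
for v in range(e[0]+3,e[-1]-1,3):
    r=np.where(m[v])[0];w=onz(c,[(r[0]-.5,v),(r[-1]+.5,v)],.014)[:,:2]*1000;print("pad n-mid",(w@n).mean().round(2),"len",np.ptp(w@n).round(1))
v=e[-1]+4;r=np.where(g[v,225:345]<90)[0]+225;print(v,r[0],r[-1]);w=onz(c,[(r[0]-.5,v),(r[-1]+.5,v)],.018)[:,:2]*1000;print("block n-mid",(w@n).mean().round(2),"len",np.ptp(w@n).round(1))
print("far margin",far[:2]@d-onz(c,[(283,e[-1]+.5)],.0145)[0][:2]@d*1000)
E
python3 chk.py
```

```text
[0.5112912  0.16145044 0.02900444] [-0.88422553  0.62425019  1.29742442]
pad rows 187 197
pad n-mid 525.88 len 55.0
pad n-mid 525.89 len 55.2
201 245 325
block n-mid 524.5 len 43.9
far margin 6.0624253977428
```

{"op": "drive_tool", "data": {
  "commands": [
    {"x": 0,"y": 0,"z": -0.002,"rx": 0,"ry": 0,"rz": 0,"gripper": 1},
    {"x": 0,"y": 0.0012,"z": 0,"rx": 0,"ry": 0,"rz": 0,"gripper": 1},
    {"x": 0,"y": 0,"z": 0,"rx": 0,"ry": 0,"rz": 0,"gripper": 1},
    {"x": 0,"y": 0,"z": 0.002,"rx": 0,"ry": 0,"rz": 0,"gripper": 1},
    {"x": 0,"y": 0,"z": 0.0003,"rx": 0,"ry": 0,"rz": 0,"gripper": 1}
  ]
}}

```text
time: 7.45
ee_pos: [0.5127, 0.1616, 0.029]
ee_rot: [3.141, -0.0, 1.672]
ft_force: [-2.4, -1.4, 8.5]
opening: 0.501
finger_force: 63.6
```

```bash
python3 chk.py
```

```text
[0.5127104  0.16162162 0.02897644] [-2.4097864  -1.36320271  8.46049467]
pad rows 187 197
pad n-mid 525.95 len 54.5
pad n-mid 525.95 len 54.6
201 245 325
block n-mid 525.94 len 43.9
far margin 6.0613327863023585
```

{"op": "drive_tool", "data": {
  "commands": [
    {"x": 0,"y": 0,"z": 0,"rx": 0,"ry": 0,"rz": 0,"gripper": 0},
    {"x": 0,"y": 0,"z": 0,"rx": 0,"ry": 0,"rz": 0,"gripper": 0},
    {"x": 0,"y": 0,"z": 0,"rx": 0,"ry": 0,"rz": 0,"gripper": 0},
    {"x": 0,"y": 0,"z": 0,"rx": 0,"ry": 0,"rz": 0,"gripper": 0},
    {"x": 0,"y": 0,"z": 0,"rx": 0,"ry": 0,"rz": 0,"gripper": 0}
  ]
}}

```text
time: 8.0
ee_pos: [0.5125, 0.1615, 0.0284]
ee_rot: [-3.142, 0.0, 1.672]
ft_force: [0.2, -0.4, 0.1]
opening: 1.0
finger_force: 0.0
```

{"op": "drive_tool", "data": {
  "commands": [
    {"x": 0,"y": 0,"z": -0.02,"rx": 0,"ry": 0,"rz": 0,"gripper": 0},
    {"x": 0,"y": 0,"z": -0.03,"rx": 0,"ry": 0,"rz": 0,"gripper": 0},
    {"x": 0,"y": 0,"z": -0.04,"rx": 0,"ry": 0,"rz": 0,"gripper": 0},
    {"x": 0,"y": 0,"z": -0.03,"rx": 0,"ry": 0,"rz": 0,"gripper": 0},
    {"x": 0,"y": 0,"z": 0,"rx": 0,"ry": 0,"rz": -4.7,"gripper": 0}
  ]
}}

```text
time: 8.5
ee_pos: [0.5147, 0.1623, 0.1528]
ee_rot: [3.135, -0.001, 1.755]
ft_force: [0.9, 0.6, 0.3]
opening: 1.003
finger_force: 0.0
```

{"op": "drive_tool", "data": {
  "commands": [
    {"x": -0.045,"y": -0.013,"z": 0,"rx": 0,"ry": 0,"rz": 0,"gripper": 0},
    {"x": -0.045,"y": -0.013,"z": 0,"rx": 0,"ry": 0,"rz": 0,"gripper": 0},
    {"x": -0.045,"y": -0.013,"z": 0,"rx": 0,"ry": 0,"rz": 0,"gripper": 0},
    {"x": -0.045,"y": -0.013,"z": 0,"rx": 0,"ry": 0,"rz": 0,"gripper": 0},
    {"x": -0.012,"y": -0.002,"z": 0,"rx": 0,"ry": 0,"rz": 0,"gripper": 0}
  ]
}}

```text
time: 9.0
ee_pos: [0.4935, -0.0405, 0.1486]
ee_rot: [-3.141, 0.001, 1.751]
ft_force: [0.9, 0.5, -0.3]
opening: 0.997
finger_force: 0.0
```

{"op": "drive_tool", "data": {
  "commands": [
    {"x": 0,"y": 0,"z": 0,"rx": 0,"ry": 0,"rz": 0,"gripper": 0}
  ]
}}

```text
time: 9.1
ee_pos: [0.4944, -0.0387, 0.1486]
ee_rot: [3.141, 0.0, 1.751]
ft_force: [-0.2, -0.8, 0.6]
opening: 1.0
finger_force: 0.0
```

```bash
python3 - <<'E'
from w import *
x,y,t=look(.4945,-.0368,.016,"w4",tol=.005); go(x,y,t+90,.002)
cv2.imwrite("pics/w4.png",cv2.imread("pics/w4.png"))
print("B now, top cam:"); look(.514,.161,.054,n="top")
E
```

```text
z 0.0156 c [491.1 -35. ] size [43.7 62.7] short 10.1 px [283. 197.] [261 166] [306 229]
t 9.15 tcp [ 0.4945 -0.0375  0.1485] yaw 100.4 turn rz 0.2 then tool shift mm [  3.   -2.9 146.5]
B now, top cam:
  return _methods._mean(a, axis=axis, dtype=dtype,
  ret = ret.dtype.type(ret / rcount)
Traceback (most recent call last):
  File "w.py", line 13, in look
    k,l,st,_=cv2.connectedComponentsWithStats(m); i=np.argmax(st[1:,4])+1
                                                    ~~~~~~~~~^^^^^^^^^^
ValueError: attempt to get argmax of an empty sequence
```

View pics/w4.png

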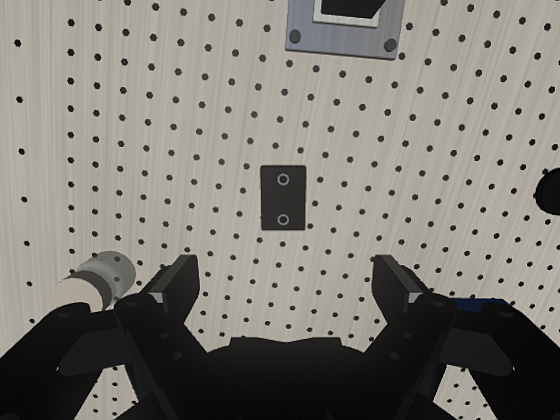

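Thin spacer A is at (283,198), centred and square between the fingers. Descending.

{"op": "drive_tool", "data": {
  "commands": [
    {"x": 0.001,"y": -0.001,"z": 0.04,"rx": 0,"ry": 0,"rz": 0.2,"gripper": 0},
    {"x": 0,"y": 0,"z": 0.04,"rx": 0,"ry": 0,"rz": 0,"gripper": 0},
    {"x": 0,"y": 0,"z": 0.035,"rx": 0,"ry": 0,"rz": 0,"gripper": 0},
    {"x": 0,"y": 0,"z": 0.02,"rx": 0,"ry": 0,"rz": 0,"gripper": 0},
    {"x": 0,"y": 0,"z": 0.006,"rx": 0,"ry": 0,"rz": 0,"gripper": 0}
  ]
}}

```text
time: 9.7
ee_pos: [0.4918, -0.0346, 0.0054]
ee_rot: [-3.138, -0.001, 1.753]
ft_force: [0.3, -0.2, 0.9]
opening: 0.999
finger_force: 0.0
```

{"op": "drive_tool", "data": {
  "commands": [
    {"x": 0,"y": 0,"z": 0.003,"rx": 0,"ry": 0,"rz": 0,"gripper": 0},
    {"x": 0,"y": 0,"z": 0,"rx": 0,"ry": 0,"rz": 0,"gripper": 0}
  ]
}}

```text
time: 9.9
ee_pos: [0.4939, -0.0357, 0.0051]
ee_rot: [3.141, 0.0, 1.752]
ft_force: [0.3, -0.8, 0.0]
opening: 0.999
finger_force: 0.0
```

{"op": "drive_tool", "data": {
  "commands": [
    {"x": 0,"y": 0,"z": 0,"rx": 0,"ry": 0,"rz": 0,"gripper": 1},
    {"x": 0,"y": 0,"z": 0,"rx": 0,"ry": 0,"rz": 0,"gripper": 1},
    {"x": 0,"y": 0,"z": 0,"rx": 0,"ry": 0,"rz": 0,"gripper": 1},
    {"x": 0,"y": 0,"z": 0,"rx": 0,"ry": 0,"rz": 0,"gripper": 1},
    {"x": 0,"y": 0,"z": 0,"rx": 0,"ry": 0,"rz": 0,"gripper": 1}
  ]
}}

```text
time: 10.4
ee_pos: [0.4938, -0.0363, 0.0055]
ee_rot: [3.14, 0.0, 1.751]
ft_force: [-2.2, 1.6, 8.6]
opening: 0.497
finger_force: 60.5
```

{"op": "drive_tool", "data": {
  "commands": [
    {"x": 0,"y": 0,"z": -0.02,"rx": 0,"ry": 0,"rz": 0,"gripper": 1},
    {"x": 0,"y": 0,"z": -0.04,"rx": 0,"ry": 0,"rz": 0,"gripper": 1},
    {"x": 0,"y": 0,"z": -0.04,"rx": 0,"ry": 0,"rz": 4.6,"gripper": 1},
    {"x": 0,"y": 0,"z": -0.03,"rx": 0,"ry": 0,"rz": 0,"gripper": 1},
    {"x": 0.025,"y": 0.009,"z": 0,"rx": 0,"ry": 0,"rz": 0,"gripper": 1}
  ]
}}

```text
time: 10.9
ee_pos: [0.5017, -0.0121, 0.139]
ee_rot: [3.135, 0.002, 1.667]
ft_force: [0.7, -0.2, -1.7]
opening: 0.492
finger_force: 62.0
```

{"op": "drive_tool", "data": {
  "commands": [
    {"x": 0.04,"y": 0.01,"z": 0,"rx": 0,"ry": 0,"rz": 0,"gripper": 1},
    {"x": 0.04,"y": 0.01,"z": 0,"rx": 0,"ry": 0,"rz": 0,"gripper": 1},
    {"x": 0.04,"y": 0.01,"z": 0,"rx": 0,"ry": 0,"rz": 0,"gripper": 1},
    {"x": 0,"y": 0,"z": 0,"rx": 0,"ry": 0,"rz": 0,"gripper": 1},
    {"x": 0,"y": 0,"z": 0,"rx": 0,"ry": 0,"rz": 0,"gripper": 1}
  ]
}}

```text
time: 11.4
ee_pos: [0.5174, 0.1126, 0.1344]
ee_rot: [-3.141, 0.0, 1.672]
ft_force: [-0.4, -0.1, -1.3]
opening: 0.493
finger_force: 62.0
```

```bash
cat > st.py <<'E'
from h import *
import sys
s=state();print(s["time"],s["ee_pos"],np.degrees(s["ee_rot"][2]),s["ft_force"],s["opening"])
c=cam("wrist");np.savez("w5.npz",**{k:c[k] for k in ("image","depth","K","D","t","R")}); cv2.imwrite("pics/"+sys.argv[1],c["image"])
E
python3 st.py w5.png
```

```text
11.4 [0.51738882 0.11256898 0.13444035] 95.82053463299233 [-0.37593021 -0.097944   -1.31412023] 0.493372382145022
```

View pics/w5.png

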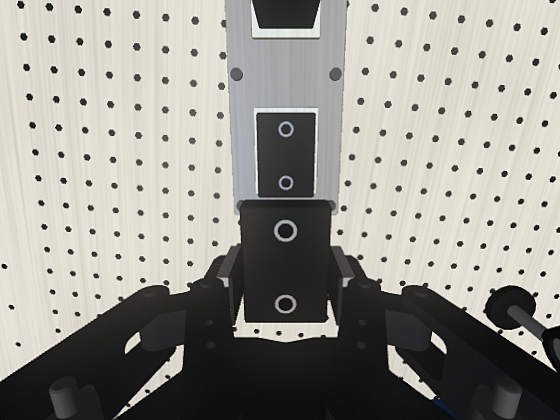

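B stands square and centred on the pad at (286,155), and held A sits flat at (286,268). Next I compare the hole midpoints.

```bash
cat > holes.py <<'E'
from h import *
c=dict(np.load("w5.npz"));g=cv2.cvtColor(c["image"],cv2.COLOR_BGR2GRAY)
def hm(pts,z,r):
    h=[]
    for u,v in pts:
        s=g[v-r:v+r+1,u-r:u+r+1]; q=np.argwhere(s>np.median(s)+40)[:,::-1]+[u-r,v-r]
        h.append(cv2.minAreaRect(q.astype(np.float32))[0])
    H=onz(c,h,z)[:,:2]*1000;d=H[0]-H[1];print(np.round(h,1).tolist(),"mid",H.mean(0).round(1),"dist %.1f ang %.1f"%(np.hypot(*d),np.degrees(np.arctan2(d[1],d[0]))));return H.mean(0)
E
python3 - <<'E'
from holes import *
P=cloud(c).reshape(420,560,3);zA=np.median(P[250:285,255:315,2]);zB=np.median(P[140:170,270:300,2]);print(zA,zB)
a=hm([(286,230),(286,304)],zA,14);b=hm([(286,129),(286,183)],zB,10)
d=b-a;print("shift tool x,y",d@[-.101,.995],d@[.995,.101])
E
```

```text
0.14440535037185104 0.0535129470165189
[[285.0, 230.5], [285.3, 303.8]] mid [516.7 113.2] dist 40.1 ang 96.0
[[285.5, 129.0], [285.0, 182.5]] mid [511.8 160.9] dist 40.0 ang 95.3
shift tool x,y 47.91391789310651 0.0068453087291695525
```

{"op": "drive_tool", "data": {
  "commands": [
    {"x": 0.025,"y": 0,"z": 0,"rx": 0,"ry": 0,"rz": 0,"gripper": 1},
    {"x": 0.0235,"y": 0,"z": 0,"rx": 0,"ry": 0,"rz": 0,"gripper": 1},
    {"x": 0,"y": 0,"z": 0.04,"rx": 0,"ry": 0,"rz": 0,"gripper": 1},
    {"x": 0,"y": 0,"z": 0.026,"rx": 0,"ry": 0,"rz": 0,"gripper": 1},
    {"x": 0,"y": 0,"z": 0.003,"rx": 0,"ry": 0,"rz": 0,"gripper": 1}
  ]
}}

```text
time: 11.95
ee_pos: [0.5106, 0.1582, 0.0628]
ee_rot: [-3.136, 0.001, 1.669]
ft_force: [-0.6, 0.1, -1.4]
opening: 0.494
finger_force: 61.9
```

{"op": "drive_tool", "data": {
  "commands": [
    {"x": 0,"y": 0,"z": 0,"rx": 0,"ry": 0,"rz": 0,"gripper": 1},
    {"x": 0,"y": 0,"z": 0,"rx": 0,"ry": 0,"rz": 0,"gripper": 1}
  ]
}}

```text
time: 12.15
ee_pos: [0.5138, 0.1597, 0.0669]
ee_rot: [3.14, -0.0, 1.669]
ft_force: [-0.1, 0.2, 0.3]
opening: 0.495
finger_force: 61.9
```

```bash
python3 st.py w6.png; python3 -c "
import cv2;i=cv2.imread('pics/w6.png')[150:350,200:370];cv2.imwrite('pics/w6c.png',cv2.convertScaleAbs(cv2.resize(i,None,fx=3,fy=3),alpha=2))"
```

```text
12.15 [0.5137785  0.15966338 0.06689002] 95.63845749355475 [-0.13522164  0.21022314  0.2906486 ] 0.4951673109290014
```

View pics/w6c.png

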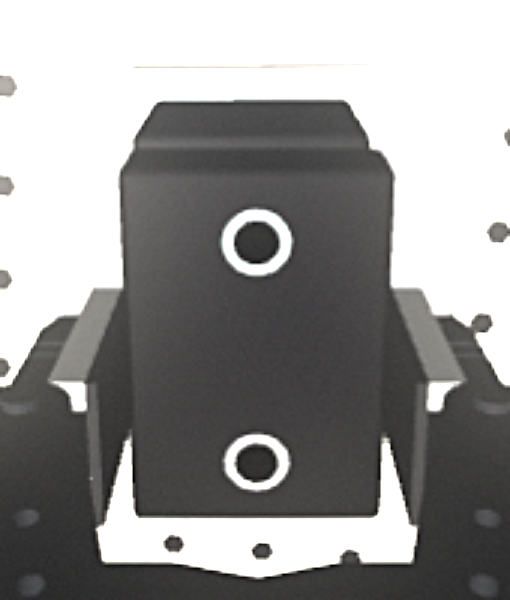

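The crop shows A just above B with its front edge slightly to the right (mid about 256 against 251) and a little short of B's front face. I'll measure it with depth.

```bash
cat > st2.py <<'E'
from holes import *
P=cloud(c).reshape(420,560,3)*1000;d=np.array([-.101,.995]);n=np.array([.995,.101])
for v in range(180,212,2):
    print(v,"z %.1f d %.1f"%(np.median(P[v,270:300,2]),np.median(P[v,270:300,:2]@d)),end=" | ")
    r=np.where(g[v,235:340]<75)[0]+235
    if len(r):
        w=onz(c,[(r[0]-.5,v),(r[-1]+.5,v)],np.median(P[v,270:300,2])/1000)[:,:2]*1000;print(r[0],r[-1],"n-mid %.1f len %.1f"%((w@n).mean(),np.ptp(w@n)))
    else: print()
E
python3 st2.py; python3 - <<'E'
from holes import *
a=hm([(286,230),(286,304)],.0769,14); print(a@[-.101,.995],a@[.995,.101])
E
```

```text
180 z 13.6 d 142.0 | 
182 z 13.5 d 140.6 | 
184 z 22.6 d 140.8 | 252 315 n-mid 525.8 len 41.5
186 z 29.7 d 140.8 | 251 316 n-mid 525.8 len 41.3
188 z 36.4 d 140.8 | 250 317 n-mid 525.8 len 41.0
190 z 42.4 d 140.7 | 248 319 n-mid 525.8 len 42.0
192 z 48.4 d 140.7 | 247 320 n-mid 525.9 len 41.7
194 z 52.7 d 140.5 | 246 321 n-mid 525.9 len 41.8
196 z 53.4 d 139.5 | 245 322 n-mid 525.9 len 42.7
198 z 53.8 d 138.5 | 245 322 n-mid 525.9 len 42.7
200 z 65.1 d 140.0 | 244 325 n-mid 526.4 len 41.7
202 z 69.5 d 140.0 | 243 327 n-mid 526.7 len 42.0
204 z 73.4 d 139.9 | 242 328 n-mid 526.7 len 41.8
206 z 76.5 d 139.7 | 240 329 n-mid 526.4 len 42.4
208 z 76.6 d 138.8 | 240 330 n-mid 526.7 len 42.9
210 z 77.0 d 137.9 | 240 330 n-mid 526.7 len 42.9
[[285.0, 230.5], [285.3, 303.8]] mid [513.  160.3] dist 40.0 ang 95.8
107.67527003506453 526.6463965658695
```

{"op": "drive_tool", "data": {
  "commands": [
    {"x": 0.0008,"y": -0.0007,"z": 0.004,"rx": 0,"ry": 0,"rz": 0,"gripper": 1},
    {"x": 0,"y": 0,"z": 0,"rx": 0,"ry": 0,"rz": 0,"gripper": 1},
    {"x": 0,"y": 0,"z": 0.001,"rx": 0,"ry": 0,"rz": 0,"gripper": 1},
    {"x": 0,"y": 0,"z": 0,"rx": 0,"ry": 0,"rz": 0,"gripper": 1}
  ]
}}

```text
time: 12.6
ee_pos: [0.512, 0.1609, 0.0606]
ee_rot: [3.142, 0.0, 1.671]
ft_force: [-0.4, 0.3, -1.0]
opening: 0.494
finger_force: 61.9
```

{"op": "drive_tool", "data": {
  "commands": [
    {"x": 0,"y": 0,"z": 0.0005,"rx": 0,"ry": 0,"rz": 0,"gripper": 1},
    {"x": 0,"y": 0,"z": 0,"rx": 0,"ry": 0,"rz": 0,"gripper": 1}
  ]
}}

```text
time: 12.8
ee_pos: [0.512, 0.1609, 0.06]
ee_rot: [-3.141, 0.0, 1.67]
ft_force: [0.1, 0.7, -1.2]
opening: 0.493
finger_force: 61.9
```

```bash
python3 st.py w7.png; python3 st2.py
```

```text
12.8 [0.51200456 0.16092915 0.05995371] 95.711988780497 [ 0.12976514  0.65023681 -1.15372727] 0.4931430554287437
180 z 13.6 d 144.5 | 
182 z 13.6 d 143.2 | 
184 z 13.7 d 141.9 | 
186 z 14.1 d 140.6 | 
188 z 22.2 d 140.8 | 254 319 n-mid 525.9 len 41.5
190 z 28.5 d 140.8 | 253 320 n-mid 525.9 len 41.3
192 z 34.7 d 140.8 | 251 321 n-mid 525.6 len 41.7
194 z 40.4 d 140.8 | 250 323 n-mid 525.8 len 42.0
196 z 45.6 d 140.8 | 249 324 n-mid 525.8 len 41.9
198 z 50.5 d 140.7 | 248 325 n-mid 525.8 len 41.7
200 z 58.3 d 141.4 | 245 326 n-mid 525.3 len 41.6
202 z 62.6 d 141.4 | 243 327 n-mid 525.0 len 42.0
204 z 66.8 d 141.4 | 242 328 n-mid 525.0 len 41.8
206 z 69.2 d 141.1 | 240 329 n-mid 524.8 len 42.5
208 z 69.8 d 140.2 | 240 330 n-mid 525.0 len 42.9
210 z 70.0 d 139.3 | 240 330 n-mid 525.0 len 42.9
```

Still just clear of B. I'll correct by −0.5 mm in x and +0.8 mm in y, then touch down.

{"op": "drive_tool", "data": {
  "commands": [
    {"x": -0.0005,"y": 0.0007,"z": 0,"rx": 0,"ry": 0,"rz": 0,"gripper": 1},
    {"x": 0,"y": 0,"z": 0,"rx": 0,"ry": 0,"rz": 0,"gripper": 1},
    {"x": 0,"y": 0,"z": 0.0005,"rx": 0,"ry": 0,"rz": 0,"gripper": 1},
    {"x": 0,"y": 0,"z": 0,"rx": 0,"ry": 0,"rz": 0,"gripper": 1}
  ]
}}

```text
time: 13.25
ee_pos: [0.5129, 0.1604, 0.0596]
ee_rot: [3.141, 0.0, 1.67]
ft_force: [0.0, 0.6, 0.4]
opening: 0.491
finger_force: 62.1
```

```bash
python3 st.py w8.png; python3 st2.py | sed -n '6,14p'
```

```text
13.25 [0.51286853 0.16043882 0.0596213 ] 95.70753325113404 [0.00267109 0.59049666 0.40341906] 0.49072082178944715
190 z 30.8 d 140.7 | 251 319 n-mid 525.8 len 41.3
192 z 36.9 d 140.8 | 249 320 n-mid 525.5 len 41.6
194 z 42.6 d 140.8 | 248 322 n-mid 525.8 len 41.9
196 z 47.8 d 140.8 | 247 323 n-mid 525.8 len 41.7
198 z 52.3 d 140.6 | 246 324 n-mid 525.8 len 41.7
200 z 58.1 d 140.9 | 245 326 n-mid 526.1 len 41.6
202 z 62.4 d 140.9 | 243 327 n-mid 525.8 len 41.9
204 z 66.3 d 140.9 | 242 328 n-mid 525.8 len 41.8
206 z 69.0 d 140.6 | 240 329 n-mid 525.6 len 42.5
```

Aligned to about 0.2 mm and touching. A touch more, then release and retreat.

{"op": "drive_tool", "data": {
  "commands": [
    {"x": 0,"y": 0,"z": 0.0004,"rx": 0,"ry": 0,"rz": 0,"gripper": 1},
    {"x": 0,"y": 0,"z": 0,"rx": 0,"ry": 0,"rz": 0,"gripper": 1}
  ]
}}

```text
time: 13.5
ee_pos: [0.5129, 0.1605, 0.0596]
ee_rot: [3.141, 0.0, 1.67]
ft_force: [-2.1, -1.5, 5.3]
opening: 0.491
finger_force: 62.7
```

{"op": "drive_tool", "data": {
  "commands": [
    {"x": 0,"y": 0,"z": 0,"rx": 0,"ry": 0,"rz": 0,"gripper": 0},
    {"x": 0,"y": 0,"z": 0,"rx": 0,"ry": 0,"rz": 0,"gripper": 0},
    {"x": 0,"y": 0,"z": 0,"rx": 0,"ry": 0,"rz": 0,"gripper": 0},
    {"x": 0,"y": 0,"z": 0,"rx": 0,"ry": 0,"rz": 0,"gripper": 0},
    {"x": 0,"y": 0,"z": 0,"rx": 0,"ry": 0,"rz": 0,"gripper": 0}
  ]
}}

```text
time: 14.0
ee_pos: [0.5127, 0.1605, 0.059]
ee_rot: [-3.141, 0.0, 1.67]
ft_force: [-0.3, -1.1, -0.1]
opening: 1.001
finger_force: 0.0
```

{"op": "drive_tool", "data": {
  "commands": [
    {"x": 0,"y": 0,"z": -0.02,"rx": 0,"ry": 0,"rz": 0,"gripper": 0},
    {"x": 0,"y": 0,"z": -0.03,"rx": 0,"ry": 0,"rz": 0,"gripper": 0},
    {"x": 0,"y": 0,"z": -0.04,"rx": 0,"ry": 0,"rz": 0,"gripper": 0},
    {"x": 0,"y": 0,"z": -0.04,"rx": 0,"ry": 0,"rz": 0,"gripper": 0},
    {"x": -0.04,"y": 0,"z": 0,"rx": 0,"ry": 0,"rz": 0,"gripper": 0}
  ]
}}

```text
time: 14.5
ee_pos: [0.5195, 0.1237, 0.1943]
ee_rot: [3.133, -0.002, 1.675]
ft_force: [2.9, -0.5, -0.6]
opening: 0.998
finger_force: 0.0
```

{"op": "drive_tool", "data": {
  "commands": [
    {"x": -0.045,"y": 0,"z": 0,"rx": 0,"ry": 0,"rz": 0,"gripper": 0},
    {"x": -0.045,"y": 0,"z": 0,"rx": 0,"ry": 0,"rz": 0,"gripper": 0},
    {"x": -0.045,"y": 0,"z": 0,"rx": 0,"ry": 0,"rz": 0,"gripper": 0},
    {"x": -0.045,"y": 0,"z": 0,"rx": 0,"ry": 0,"rz": 0,"gripper": 0},
    {"x": -0.02,"y": 0,"z": 0,"rx": 0,"ry": 0,"rz": 0,"gripper": 0}
  ]
}}

```text
time: 15.0
ee_pos: [0.5367, -0.0816, 0.1891]
ee_rot: [3.141, 0.001, 1.668]
ft_force: [1.1, 0.9, 0.1]
opening: 0.998
finger_force: 0.0
```

```bash
python3 - <<'E'
from w import *
for a in((.514,.161,.070),(.5018,.2885,.070)):
  for r,t in ((.045,.004),):
    try: look(*a,n="top",r=r,tol=t)
    except Exception as e: print(e)
c=cam("scene");P=cloud(c).reshape(420,560,3)
for a in((.514,.161,.07),(.5018,.2885,.07)):
    m=(np.hypot(P[...,0]-a[0],P[...,1]-a[1])<.04)&(P[...,2]>.06);print(m.sum(),np.median(P[m],0))
print(state()["time"],state()["ee_pos"])
E
```

```text
z 0.0692 c [515.  159.7] size [45.3 65.8] short 5.3 px [154. 261.] [134 246] [173 276]
z 0.0693 c [501.7 288.9] size [43.4 64.5] short 5.6 px [ 77. 270.] [ 57 256] [ 96 285]
355 [0.51641571 0.15580326 0.06955461]
306 [0.50218934 0.28462624 0.06929179]
15.15 [ 0.53654609 -0.07945617  0.18892262]
```

The stack's top is level with the support (69.2 mm against 69.3 mm), centred to about 1 mm and square. Handing in.

```bash
python3 -c "
from plant import job_done;print(job_done())"
```

```text
the job is handed in; nothing more can be done
None
```

The job is handed in: the thick (40 mm) and thin (16 mm) spacers are stacked on the bare pad, centred to about 1 mm, square and level with the finished support (69.2 mm against 69.3 mm), and the middle spacer and the blue look-alike were left alone.

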